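# Click the filter reminder wheel forward to the pointer

### The job

The water filter on the drainboard has a new cartridge: with a fingertip, flick the reminder wheel on its top clockwise (seen from above), one click at a time and letting it come to rest after each click, until its red tab stands at the yellow pointer, and not past it. Turn it only by pushing lightly on the edge tabs: do not pinch the wheel, do not lift or shove the filter, and leave the other things on the drainboard standing where they are. Finish with the hand clear.

Things in the scene. Friction and masses are not known exactly. Their poses are not given: they have to be found in the camera images.
- filter: water filter, a blue round plastic housing standing loose on the drainboard: 172 mm diameter, flat top 55 mm high, 1.6 kg, slides if pushed hard. Origin: centre of its underside, which lies on the wheel's axis (vertical). The yellow pointer is on its own -x side; a steel outlet stub sticks out 12 mm on its +x side, 30 mm up
- pointer (a point): top of the yellow pointer on the rim of the housing's top (a bar about 26 mm long radially, 14 mm wide, bent down over the side, top 61 mm above the drainboard; the point lies 75 mm from the wheel's axis)
- wheel (a joint): angle of the reminder wheel about its vertical axis, rad, growing clockwise seen from above; 0: red tab at the pointer; a click is pi/3. Starts 3 or 4 clicks short (-3.14 or -4.19). A sprung roller holds it in each click: pushing a tab takes about 4 N; let go before half way it springs back, past half way it snaps on into the next click and stops there. No stop at 0
- hub (a point): centre of the wheel's top, on its axis, 82 mm above the drainboard. Grey disc of 40 mm radius, 60 to 82 mm up, a 4 mm steel button on it; six tabs (one red, five white) stick out radially from its edge every 60 degrees, 12 mm wide, to 64 mm from the axis, 22 mm high; at rest one is at the pointer. Gaps between tabs are 40 mm wide at 52 mm radius, open down to the housing top
- red_tab (a point): top of the red tab, 58 mm from the wheel's axis, 82 mm above the drainboard
- mug: blue ceramic mug standing loose, 80 mm diameter, 92 mm high; origin at the centre of its underside; bystander
- jar: closed glass storage jar with a wooden lid, 96 mm diameter, 150 mm high, loose; origin at the centre of its underside; bystander
- soap_dish: green plastic soap dish with a bar of soap, 85 x 125 x 28 mm, loose; origin at the centre of its underside; bystander
- tumbler: green glass tumbler, 68 mm diameter, 110 mm high, loose; origin at the centre of its underside; bystander
- brush: dish brush lying loose along its x axis; bystander
- cup_tree: chrome cup tree, 357 mm high, with four mugs hanging from its arms (about 260 mm over all), loose; origin at the centre of its base of 170 mm diameter; bystander
Not all that is in view belongs to the job. What is shaped like the filter but pink is not meant.

How it is judged:
By the outcome, as a careful person would: the job done as asked, in the order asked, and still so for the second after the job is handed in, with the robot touching nothing.
It also fails if it takes over 58 s, if anything falls off the work surface, if the arm or the gripper's body presses on something with over 40 N, if the wrist force passes 120 N, or if a joint passes its speed limit or range.

### The arm

A 7-joint arm with a two-finger parallel gripper is mounted at the origin on the work surface. World frame = base frame: x ahead of the robot, y to its left, z up, the work surface at z = 0. Lengths are in m, angles in rad, forces in N, time in s.
With the tool pointing down it reaches from about 0.4 to 0.875 m from the base axis. Payload 19.3 kg.
Tool frame: the origin (TCP) lies at the very end of the fingers, on their centre line; the grasp point (between the pads) lies 19 mm behind it; y points along the fingers, x is the direction in which the jaws open and shut, and the axes are right-handed (so a half turn about y gives the same grasp; the last joint's range is limited). The gripper opens to 85 mm and grips with 20 to 120 N. Pads are 22 mm wide; open, the fingers measure 114 mm over their backs; the gripper's body (76 mm by 85 mm) begins 54 mm behind the grasp point. The pads swing forward as they close: fully open they stand 13 mm farther back than shut.
Start: joints at [1.266, 0.521, -0.036, 1.599, 0.021, 1.021, -0.113], TCP at [0.145, -0.608, 0.231] pointing down, gripper open.
Joint ranges: [-2.91, 2.91], [-0.3, 2.13], [-1.5, 1.42], [0.17, 2.43], [-1.26, 4.41], [0.16, 1.93], [-2.52, 2.52]. Speed limits (rad/s): [1.89, 1.89, 2.39, 2.39, 3.01, 3.01, 3.01].

### API

Orientations are given as [roll, pitch, yaw] about the fixed x, y, z axes, in that order (R = Rz(yaw) Ry(pitch) Rx(roll)).
In Python, from workcell import bot gives the robot as it stands. The module is installed in compiled form; this text tells all that it offers.
- The arm moves only by the shell command python3 -m crank 'ROWS' [FORCE]. ROWS is JSON, a list of rows, each an object of numbers: "hand": the closure, from 0 (fully open) to 1 (shut); "dx", "dy", "dz": the shift along the tool's x, y, z in mm; "yaw": the turn about the tool's y in rad. In form: [{"hand": .., "dx": .., "dy": .., "dz": .., "yaw": ..}, ...]. A call has 1 to 12 rows; each row is the pose to reach, as a shift and turn from the pose commanded when the call began, along the tool's axes at that moment; what a row does not reach only later rows make up. A row lasts 1/12 s, in which the tool goes at most 41.7 mm and 7.16 degrees, less where a joint would pass 70% of its speed; a pose out of reach is approached as far as the arm can. A call with a gripper value outside its range is refused whole. The fingers move at their own pace and stop on an object; FORCE is the grip in N (left out, the last holds). Time passes only in rows, so rows that repeat a pose let the fingers close. It gives the time, the measured TCP pose, the force and the opening at its end, in the units of the state.
- bot.observe(): the state, without advancing time (a new reading comes with each control period).
- bot.grab_frame(name): name is "side" or "top" or "wrist"; returns the picture (480x640x3 uint8, red, green, blue); there is no depth.
- bot.camera_info(name): a dict with "fx", "fy", "cx", "cy" (pixels), "rvec" (rotation vector, rad) and "tvec" (3), from world to camera coordinates, as OpenCV has them. Camera axes: x right, y down, z forward; pixel columns grow to the right and rows downward; lengths in m; the calibration is good to about 2 mm. A picture is of the moment at which its call begins: read the wrist's pose just before it. camera_info takes no time and is no camera call; for the wrist camera it gives the pose at the moment of the call.
- bot.job_done(): hands the job in, once; it reports no verdict.
The state is a dict: "clock": time; "qpos": joint angles; "qd": joint speeds; "joint_efforts": joint torques, N m; "position": TCP position; "tool_rot": TCP orientation; "force": force on the tool from outside, world axes, zero at the start; "moment": the same for the moment, N m; "grip_width": finger opening in m.
Only numpy, scipy, OpenCV 4.12 (cv2) and the standard library are available. Lean on these libraries where they do the work, as an engineer would, in place of code of your own. Each camera call takes 0.05 s, during which the arm holds its last target.

## Working session

There is one attempt and no reset: what is moved stays moved. The work goes in short steps, Python scripts to look and compute and a shell command to move; the robot and the scene stay as the last step left them, time stands still between calls to the robot, and variables do not carry over. Pictures are saved under pics/ and viewed, and the job is handed in when it is done.

```bash
mkdir -p pics; python3 - <<'E'
from workcell import bot
import cv2,numpy as np
s=bot.observe()
for k in s: print(k,np.round(s[k],3))
for n in ["top","side","wrist"]:
    c=bot.camera_info(n); print(n,{k:np.round(v,3).tolist() for k,v in c.items()})
    cv2.imwrite(f"pics/a_{n}.png",bot.grab_frame(n)[:,:,::-1])
E
```

```text
clock 0.0
qpos [ 1.266  0.522 -0.036  1.6    0.021  1.021 -0.113]
qd [-0.001  0.    -0.001 -0.001  0.    -0.     0.   ]
joint_efforts [-0.0000e+00 -9.2712e+01  1.9800e+00 -3.6993e+01  1.8000e-02  8.0000e-03
  0.0000e+00]
position [ 0.145 -0.608  0.231]
tool_rot [-1.571e+00  1.000e-03 -1.336e+00]
force [-0.329  0.301 -0.678]
moment [0.007 0.006 0.042]
grip_width 0.085
top {'fx': 525.781, 'fy': 525.781, 'cx': 313.104, 'cy': 243.437, 'rvec': [2.133, -2.111, 0.171], 'tvec': [0.032, 0.526, 1.314]}
side {'fx': 472.142, 'fy': 472.142, 'cx': 323.472, 'cy': 237.822, 'rvec': [0.165, -2.866, 1.16], 'tvec': [0.48, 0.089, 1.071]}
wrist {'fx': 385.545, 'fy': 385.545, 'cx': 315.497, 'cy': 244.742, 'rvec': [-2.25, 1.774, 0.299], 'tvec': [-0.625, -0.042, 0.381]}
```

View pics/a_top.png

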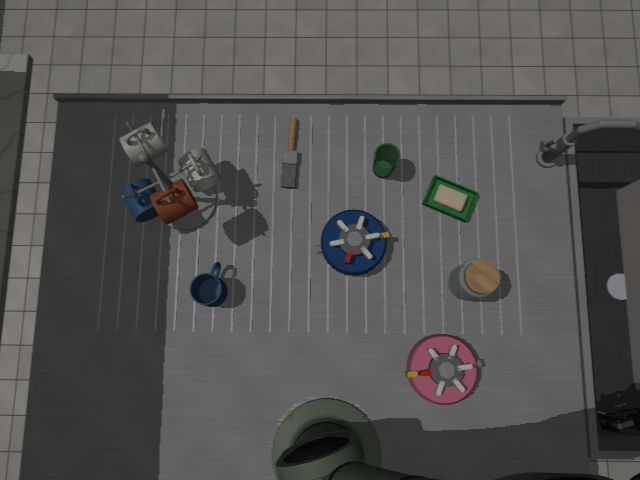

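View pics/a_side.png

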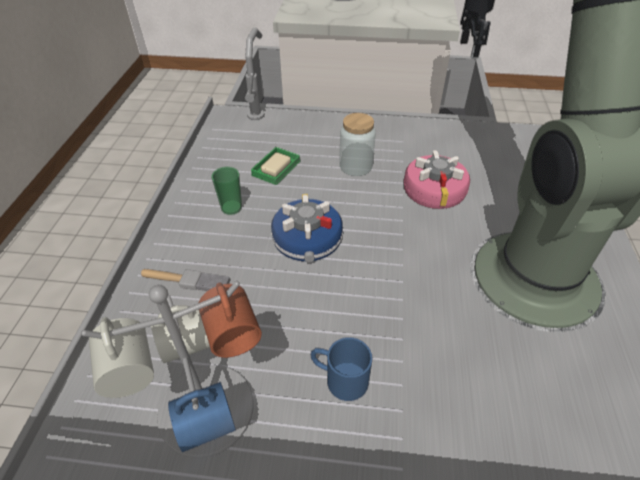

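View pics/a_wrist.png

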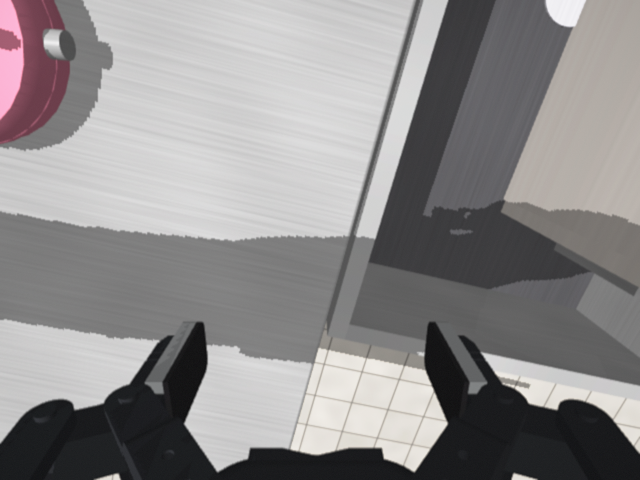

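```bash
cat > h.py <<'E'
import numpy as np,cv2
from workcell import bot
def ray(cam,uv,c=None):
    c=c or bot.camera_info(cam)
    R=cv2.Rodrigues(np.array(c['rvec'],float))[0];t=np.array(c['tvec'],float)
    d=R.T@np.array([(uv[0]-c['cx'])/c['fx'],(uv[1]-c['cy'])/c['fy'],1.]);o=-R.T@t
    return o,d
def atz(cam,uv,z,c=None):
    o,d=ray(cam,uv,c); return o+d*(z-o[2])/d[2]
def proj(cam,P,c=None):
    c=c or bot.camera_info(cam)
    return cv2.projectPoints(np.array(P,float).reshape(-1,1,3),np.array(c['rvec'],float),np.array(c['tvec'],float),np.array([[c['fx'],0,c['cx']],[0,c['fy'],c['cy']],[0,0,1.]]),None)[0].reshape(-1,2)
E
python3 - <<'E'
from h import *
im=cv2.imread('pics/a_top.png')
h=cv2.cvtColor(im,cv2.COLOR_BGR2HSV)
sub=np.zeros(im.shape[:2],bool);sub[195:290,305:405]=1
def cen(m):
    m=m&sub; n,l,s,c=cv2.connectedComponentsWithStats(m.astype(np.uint8)); i=1+np.argmax(s[1:,4]); return c[i],s[i]
H,S,V=h[...,0],h[...,1],h[...,2]
red=cen(((H<8)|(H>172))&(S>120)&(V>60)); yel=cen((H>18)&(H<32)&(S>120)); 
print(red,yel)
print('red',atz('top',red[0],.082),'ptr',atz('top',yel[0],.061),'hub',atz('top',(355,238.5),.082))
s=cv2.imread('pics/a_side.png')
a=cv2.resize(im[195:290,305:405],None,fx=4,fy=4,interpolation=3);b=cv2.resize(s[180:275,257:357],None,fx=4,fy=4,interpolation=3)
cv2.imwrite('pics/crop1.png',np.hstack([a,b]))
E
```

```text
(array([348.2962963 , 256.85185185]), array([345, 250,   8,  13,  54], dtype=int32)) (array([384.37037037, 234.85185185]), array([380, 232,  10,   7,  54], dtype=int32))
red [ 0.4859577  -0.05175505  0.082     ] ptr [ 0.54706239 -0.14519917  0.061     ] hub [ 0.5329108 -0.0686405  0.082    ]
```

View pics/crop1.png

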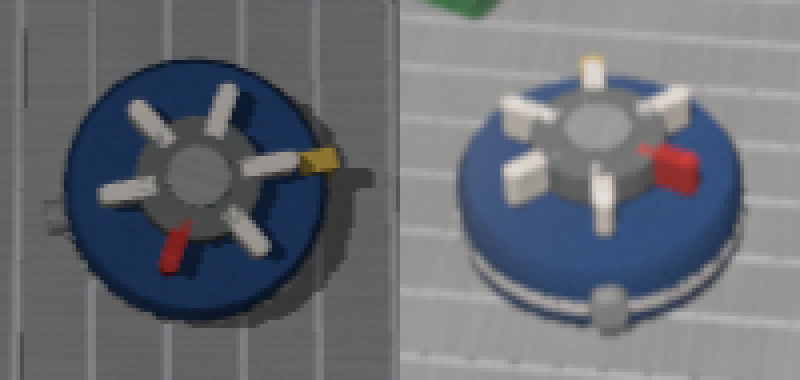

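```bash
python3 - <<'E'
from h import *
T=lambda x,y:(305+(x+.5)/4-.5,195+(y+.5)/4-.5)
S=lambda x,y:(257+(x-400+.5)/4-.5,180+(y+.5)/4-.5)
print('hub top',atz('top',T(200,175),.084),'side',atz('side',S(597,127),.084))
print('jar',atz('top',(482,276),.15),'tumbler',atz('top',(386,155),.11),'mug',atz('top',(208,290),.09),'pink',atz('top',(447,370),.08))
print('tree mug',atz('top',(240,230),.2), atz('side',S(680,172),.075))
print('soap',atz('top',(450,198),.02))
E
```

```text
hub top [ 0.53284537 -0.06757009  0.084     ] side [ 0.53206147 -0.0678398   0.084     ]
jar [ 0.43304297 -0.36240124  0.15      ] tumbler [ 0.7438873  -0.14587829  0.11      ] mug [0.39853335 0.29529818 0.09      ] pink [ 0.2126259  -0.28965785  0.08      ]
tree mug [0.52822962 0.20394159 0.2       ] [ 0.48080797 -0.04508927  0.075     ]
soap [ 0.6569468  -0.32628762  0.02      ]
```

```bash
python3 -m crank '[{"hand":1,"dx":-36,"dz":36,"yaw":-0.08},{"hand":1,"dx":-72,"dz":72,"yaw":-0.16},{"hand":1,"dx":-110,"dz":110,"yaw":-0.25},{"hand":1,"dx":-146,"dz":147,"yaw":-0.33},{"hand":1,"dx":-183,"dz":184,"yaw":-0.41},{"hand":1,"dx":-219,"dz":220,"yaw":-0.5},{"hand":1,"dx":-256,"dz":257,"yaw":-0.58},{"hand":1,"dx":-292,"dz":294,"yaw":-0.66},{"hand":1,"dx":-329,"dz":330,"yaw":-0.75},{"hand":1,"dx":-366,"dz":367,"yaw":-0.83},{"hand":1,"dx":-402,"dz":404,"yaw":-0.91},{"hand":1,"dx":-439,"dz":441,"yaw":-0.995}]' 20; python3 - <<'E'
from h import *
s=bot.observe()
for k in ('position','tool_rot','qpos','force','clock','grip_width'): print(k,np.round(s[k],4))
E
```

```text
position [ 0.1453 -0.6076  0.2309]
tool_rot [-1.5709e+00  9.0000e-04 -1.3360e+00]
qpos [ 1.2658  0.5219 -0.0363  1.5999  0.0212  1.0211 -0.1128]
force [-0.2368 -0.1633  0.5097]
clock 0.15
grip_width 0.0855$[0]: bad value
```

```bash
python3 -m crank '[{"hand":1,"dx":-36,"dy":0,"dz":36,"yaw":-0.08},{"hand":1,"dx":-72,"dy":0,"dz":72,"yaw":-0.16},{"hand":1,"dx":-110,"dy":0,"dz":110,"yaw":-0.25},{"hand":1,"dx":-146,"dy":0,"dz":147,"yaw":-0.33},{"hand":1,"dx":-183,"dy":0,"dz":184,"yaw":-0.41},{"hand":1,"dx":-219,"dy":0,"dz":220,"yaw":-0.5},{"hand":1,"dx":-256,"dy":0,"dz":257,"yaw":-0.58},{"hand":1,"dx":-292,"dy":0,"dz":294,"yaw":-0.66},{"hand":1,"dx":-329,"dy":0,"dz":330,"yaw":-0.75},{"hand":1,"dx":-366,"dy":0,"dz":367,"yaw":-0.83},{"hand":1,"dx":-402,"dy":0,"dz":404,"yaw":-0.91},{"hand":1,"dx":-439,"dy":0,"dz":441,"yaw":-0.995}]' 20; python3 - <<'E'
from h import *
s=bot.observe()
for k in ('position','tool_rot','qpos','force','clock','grip_width'): print(k,np.round(s[k],4))
E
```

```text
clock: 1.15
position: [0.4085, -0.1805, 0.2315]
tool_rot: [-1.571, -0.0, -0.337]
force: [1.0, -0.8, -0.2]
grip_width: -0.0001
position [ 0.4085 -0.1805  0.2315]
tool_rot [-1.571e+00 -4.000e-04 -3.374e-01]
qpos [ 0.6688  0.2636 -0.4585  2.0297  0.1506  0.8797 -0.2097]
force [ 1.0182 -0.8207 -0.1866]
clock 1.15
grip_width -0.0001
```

```bash
python3 -m crank '[{"hand":1,"dx":6,"dy":0,"dz":30,"yaw":0},{"hand":1,"dx":13,"dy":0,"dz":60,"yaw":0},{"hand":1,"dx":20,"dy":0,"dz":90,"yaw":0},{"hand":1,"dx":26,"dy":0,"dz":117,"yaw":0},{"hand":1,"dx":26,"dy":0,"dz":117,"yaw":0},{"hand":1,"dx":26,"dy":0,"dz":117,"yaw":0}]'; python3 - <<'E'
from h import *
s=bot.observe()
for k in ('position','tool_rot','qpos','clock'): print(k,np.round(s[k],4))
c=bot.camera_info('wrist')
im=bot.grab_frame('wrist')[:,:,::-1].copy()
cv2.imwrite('pics/w1_raw.png',im)
hub=np.array([.5325,-.0677]);P=[[*hub,.086]]
for k in range(6):
    a=np.radians(-79.4+60*k); P.append([hub[0]+.058*np.cos(a),hub[1]+.058*np.sin(a),.082])
a=np.radians(-79.4);P.append([hub[0]+.075*np.cos(a),hub[1]+.075*np.sin(a),.061])
P.append([.4715,-.079,.068])
for p in proj('wrist',P,c): print(p.round()); cv2.circle(im,tuple(int(v) for v in p.round()),4,(0,255,0),1)
cv2.imwrite('pics/w1.png',im)
E
```

```text
clock: 1.65
position: [0.4719, -0.0794, 0.2311]
tool_rot: [-1.57, 0.0, -0.338]
force: [-0.6, -0.4, 0.2]
grip_width: -0.0
position [ 0.4719 -0.0794  0.2311]
tool_rot [-1.5704e+00  5.0000e-04 -3.3840e-01]
qpos [ 0.4492  0.3231 -0.5021  1.9546  0.1939  0.911  -0.489 ]
clock 1.65
[385. 187.]
[417. 248.]
[461. 186.]
[429. 117.]
[348. 117.]
[308. 186.]
[345. 248.]
[419. 256.]
[314. 221.]
```

View pics/w1.png

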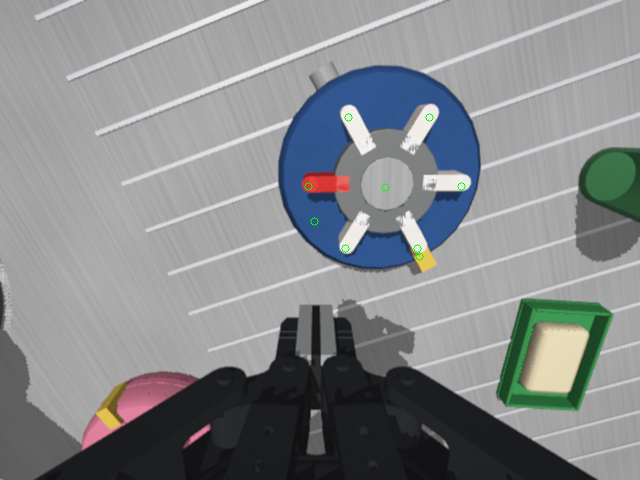

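Candidates for the filter: the blue one at (354,241) and the pink one at (443,370) in the top view. Blue fits the description. In the crop its red tab stands two tabs clockwise past the yellow pointer, so it needs 4 clicks (−4.19). The wrist view puts the hub at (387,184) and the red tab at (320,184), which agrees with my projection to about 2 mm. I'll lower the closed fingers into the gap behind the red tab.

```bash
python3 -m crank '[{"hand":1,"dx":-3,"dy":35,"dz":-1,"yaw":0},{"hand":1,"dx":-3,"dy":70,"dz":-1,"yaw":0},{"hand":1,"dx":-3,"dy":100,"dz":-1,"yaw":0},{"hand":1,"dx":-3,"dy":120,"dz":-1,"yaw":0},{"hand":1,"dx":-3,"dy":135,"dz":-1,"yaw":0},{"hand":1,"dx":-3,"dy":147,"dz":-1,"yaw":0},{"hand":1,"dx":-3,"dy":157,"dz":-1,"yaw":0},{"hand":1,"dx":-3,"dy":163,"dz":-1,"yaw":0},{"hand":1,"dx":-3,"dy":163,"dz":-1,"yaw":0},{"hand":1,"dx":-3,"dy":163,"dz":-1,"yaw":0}]'; python3 - <<'E'
from h import *
print(bot.observe()['position'])
cv2.imwrite('pics/w2.png',bot.grab_frame('wrist')[:,:,::-1])
E
```

```text
clock: 2.53
position: [0.4684, -0.081, 0.0685]
tool_rot: [-1.571, -0.0, -0.341]
force: [-0.1, 0.3, 1.0]
grip_width: -0.0002
[ 0.46838132 -0.08096062  0.06853623]
```

View pics/w2.png

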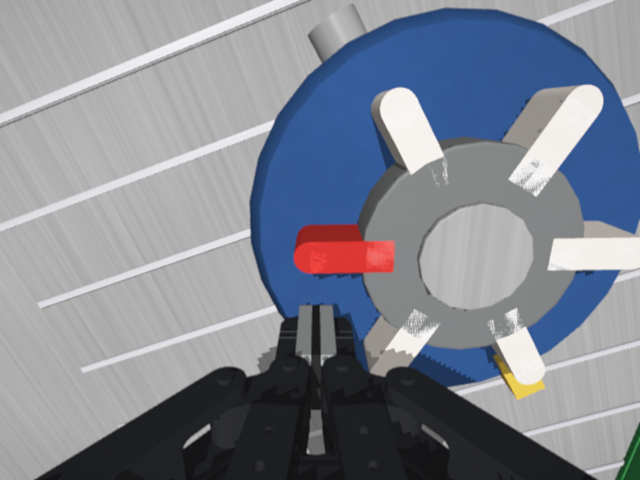

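```bash
python3 -m crank '[{"hand":1,"dx":-3,"dy":0,"dz":6,"yaw":0},{"hand":1,"dx":-5,"dy":0,"dz":11,"yaw":0.04},{"hand":1,"dx":-7,"dy":0,"dz":16,"yaw":0.1},{"hand":1,"dx":-8,"dy":0,"dz":21,"yaw":0.16},{"hand":1,"dx":-9,"dy":0,"dz":27,"yaw":0.22},{"hand":1,"dx":-9,"dy":0,"dz":33,"yaw":0.28},{"hand":1,"dx":-8,"dy":0,"dz":39,"yaw":0.34},{"hand":1,"dx":-8,"dy":0,"dz":45,"yaw":0.4},{"hand":1,"dx":-6,"dy":0,"dz":52,"yaw":0.46},{"hand":1,"dx":-4,"dy":0,"dz":59,"yaw":0.5},{"hand":1,"dx":-1,"dy":0,"dz":64,"yaw":0.5},{"hand":1,"dx":-1,"dy":0,"dz":64,"yaw":0.5}]'; python3 - <<'E'
from h import *
cv2.imwrite('pics/w3.png',bot.grab_frame('wrist')[:,:,::-1])
t=bot.grab_frame('top')[195:290,305:405,::-1]
cv2.imwrite('pics/t3.png',cv2.resize(t,None,fx=4,fy=4,interpolation=3))
E
```

```text
clock: 3.58
position: [0.4898, -0.0188, 0.0688]
tool_rot: [-1.569, -0.001, -0.838]
force: [0.3, 1.2, -0.3]
grip_width: 0.0
```

View pics/w3.png

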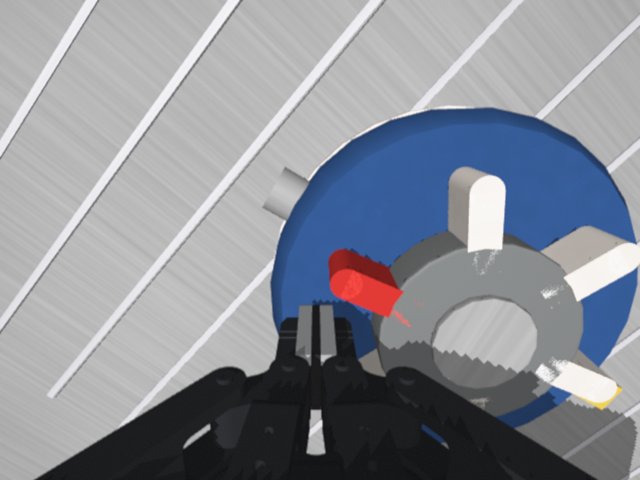

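View pics/t3.png

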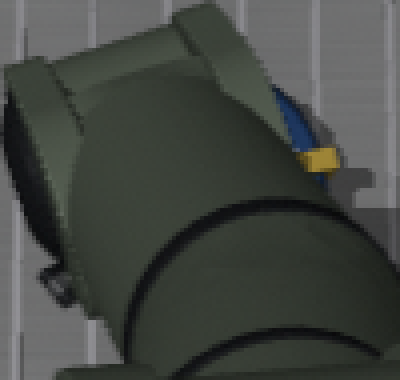

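```bash
cat > ov.py <<'E'
from h import *
import sys
c=bot.camera_info('wrist'); im=bot.grab_frame('wrist')[:,:,::-1].copy()
hub=np.array([.5335,-.067])
def pt(a,r,z): a=np.radians(a); return [hub[0]+r*np.cos(a),hub[1]+r*np.sin(a),z]
P=[[*hub,.086]]+[pt(-79.4+60*k,.058,.082) for k in range(6)]+[pt(-79.4,.075,.061)]
for p in proj('wrist',P,c): cv2.circle(im,tuple(int(v) for v in p.round()),5,(0,255,0),1)
cv2.imwrite('pics/'+sys.argv[1],im); s=bot.observe(); print(s['clock'],s['position'].round(4) if hasattr(s['position'],'round') else s['position'],s['tool_rot'])
E
python3 ov.py w4.png
```

```text
3.7333 [ 0.4886 -0.0203  0.0684] [-1.57088843e+00 -2.47719329e-05 -8.40023590e-01]
```

View pics/w4.png

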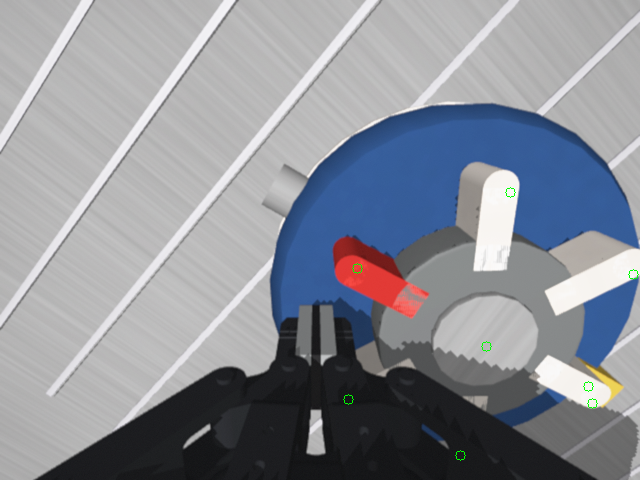

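```bash
python3 -m crank '[{"hand":1,"dx":0,"dy":0,"dz":0,"yaw":0},{"hand":1,"dx":0,"dy":0,"dz":0,"yaw":0},{"hand":1,"dx":0,"dy":0,"dz":0,"yaw":0},{"hand":1,"dx":0,"dy":0,"dz":0,"yaw":0},{"hand":1,"dx":0,"dy":0,"dz":0,"yaw":0},{"hand":1,"dx":0,"dy":0,"dz":0,"yaw":0}]';python3 ov.py w5.png
```

```text
clock: 4.23
position: [0.4889, -0.0201, 0.0683]
tool_rot: [-1.571, 0.0, -0.841]
force: [0.7, -0.1, 0.0]
grip_width: 0.0001
4.2833 [ 0.4888 -0.0201  0.0683] [-1.57079134e+00  7.61131276e-06 -8.41039041e-01]
```

View pics/w5.png

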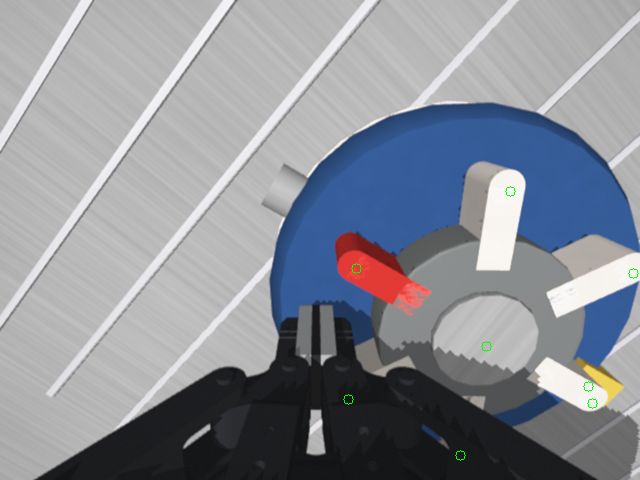

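```bash
python3 -m crank '[{"hand":1,"dx":0,"dy":-15,"dz":0,"yaw":0},{"hand":1,"dx":0,"dy":-32,"dz":0,"yaw":0},{"hand":1,"dx":0,"dy":-34,"dz":0,"yaw":0},{"hand":1,"dx":8,"dy":-34,"dz":-14,"yaw":-0.12},{"hand":1,"dx":16,"dy":-34,"dz":-28,"yaw":-0.25},{"hand":1,"dx":24,"dy":-34,"dz":-42,"yaw":-0.37},{"hand":1,"dx":32,"dy":-34,"dz":-56,"yaw":-0.5},{"hand":1,"dx":32,"dy":-34,"dz":-56,"yaw":-0.5},{"hand":1,"dx":32,"dy":-34,"dz":-56,"yaw":-0.5}]';python3 ov.py w6.png
```

```text
clock: 5.03
position: [0.4682, -0.0819, 0.1021]
tool_rot: [-1.571, 0.0, -0.344]
force: [-0.2, -0.2, 0.1]
grip_width: 0.0002
5.0833 [ 0.4685 -0.0812  0.1021] [-1.57037380e+00  1.09739454e-04 -3.44189451e-01]
```

View pics/w6.png

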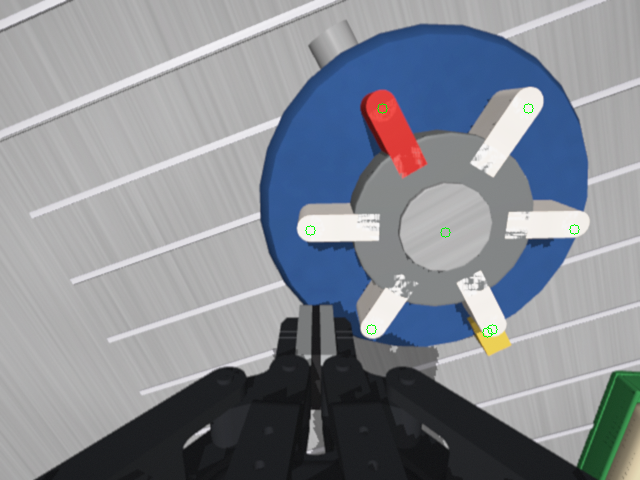

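The first click is done: red is now at (385,120), below the outlet side, and the housing hasn't moved. I'll repeat the same push.

```bash
python3 -m crank '[{"hand":1,"dx":0,"dy":12,"dz":0,"yaw":0},{"hand":1,"dx":0,"dy":24,"dz":0,"yaw":0},{"hand":1,"dx":0,"dy":34,"dz":0,"yaw":0},{"hand":1,"dx":0,"dy":34,"dz":0,"yaw":0},{"hand":1,"dx":0,"dy":34,"dz":0,"yaw":0}]' && python3 -m crank '[{"hand":1,"dx":-3,"dy":0,"dz":6,"yaw":0},{"hand":1,"dx":-5,"dy":0,"dz":11,"yaw":0.04},{"hand":1,"dx":-7,"dy":0,"dz":16,"yaw":0.1},{"hand":1,"dx":-8,"dy":0,"dz":21,"yaw":0.16},{"hand":1,"dx":-9,"dy":0,"dz":27,"yaw":0.22},{"hand":1,"dx":-9,"dy":0,"dz":33,"yaw":0.28},{"hand":1,"dx":-8,"dy":0,"dz":39,"yaw":0.34},{"hand":1,"dx":-8,"dy":0,"dz":45,"yaw":0.4},{"hand":1,"dx":-6,"dy":0,"dz":52,"yaw":0.46},{"hand":1,"dx":-4,"dy":0,"dz":59,"yaw":0.5},{"hand":1,"dx":-1,"dy":0,"dz":64,"yaw":0.5},{"hand":1,"dx":-1,"dy":0,"dz":64,"yaw":0.5}]' && python3 -m crank '[{"hand":1,"dx":0,"dy":0,"dz":0,"yaw":0},{"hand":1,"dx":0,"dy":0,"dz":0,"yaw":0},{"hand":1,"dx":0,"dy":0,"dz":0,"yaw":0},{"hand":1,"dx":0,"dy":0,"dz":0,"yaw":0},{"hand":1,"dx":0,"dy":0,"dz":0,"yaw":0},{"hand":1,"dx":0,"dy":0,"dz":0,"yaw":0},{"hand":1,"dx":0,"dy":0,"dz":0,"yaw":0},{"hand":1,"dx":0,"dy":0,"dz":0,"yaw":0},{"hand":1,"dx":0,"dy":0,"dz":0,"yaw":0},{"hand":1,"dx":0,"dy":0,"dz":0,"yaw":0}]';python3 ov.py w7.png
```

```text
clock: 5.5
position: [0.4684, -0.0805, 0.068]
tool_rot: [-1.571, 0.001, -0.341]
force: [-0.6, 0.4, 0.4]
grip_width: -0.0002
clock: 6.5
position: [0.49, -0.0192, 0.0689]
tool_rot: [-1.569, -0.001, -0.838]
force: [-0.5, 0.1, -0.6]
grip_width: 0.0002
clock: 7.33
position: [0.4889, -0.0206, 0.0683]
tool_rot: [-1.571, 0.0, -0.841]
force: [0.2, -1.1, -0.3]
grip_width: 0.0002
7.3833 [ 0.4889 -0.0206  0.0683] [-1.57078296e+00 -8.22094623e-06 -8.41004801e-01]
```

View pics/w7.png

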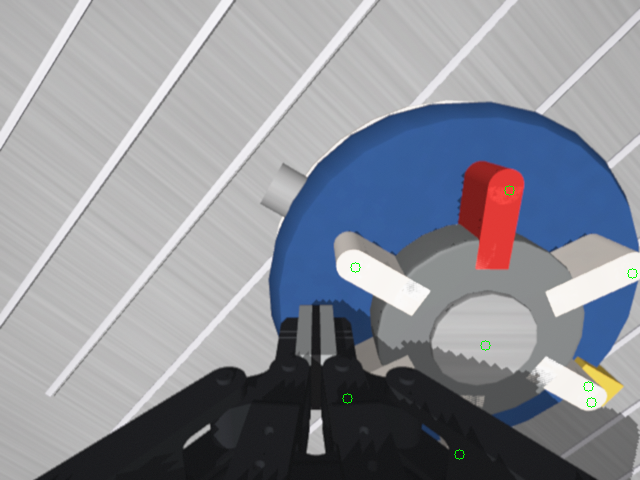

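The second click is done and at rest, with red at (505,195). Two clicks remain.

```bash
python3 -m crank '[{"hand":1,"dx":0,"dy":-15,"dz":0,"yaw":0},{"hand":1,"dx":0,"dy":-32,"dz":0,"yaw":0},{"hand":1,"dx":0,"dy":-34,"dz":0,"yaw":0},{"hand":1,"dx":8,"dy":-34,"dz":-14,"yaw":-0.12},{"hand":1,"dx":16,"dy":-34,"dz":-28,"yaw":-0.25},{"hand":1,"dx":24,"dy":-34,"dz":-42,"yaw":-0.37},{"hand":1,"dx":32,"dy":-34,"dz":-56,"yaw":-0.5},{"hand":1,"dx":32,"dy":-34,"dz":-56,"yaw":-0.5},{"hand":1,"dx":32,"dy":-34,"dz":-56,"yaw":-0.5}]';python3 ov.py w8.png
```

```text
clock: 8.13
position: [0.4683, -0.0824, 0.1021]
tool_rot: [-1.571, 0.0, -0.344]
force: [-1.0, 0.6, -0.8]
grip_width: -0.0
8.1833 [ 0.4686 -0.0817  0.1021] [-1.57036817e+00  8.48645311e-05 -3.44111816e-01]
```

View pics/w8.png

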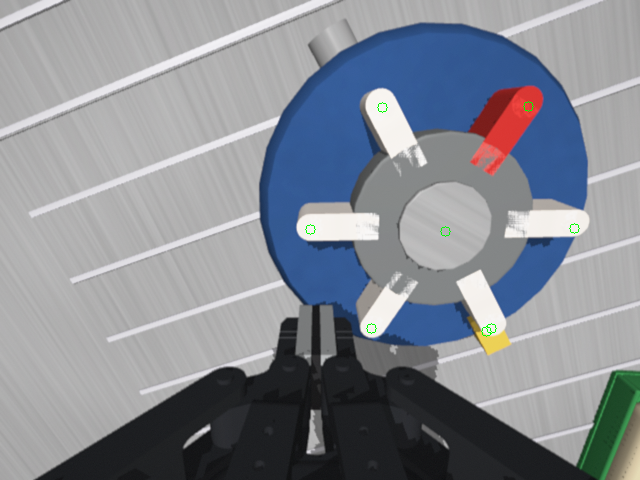

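Red is now at (530,100), two clicks short, and the housing is still in place. Third push.

```bash
python3 -m crank '[{"hand":1,"dx":0,"dy":12,"dz":0,"yaw":0},{"hand":1,"dx":0,"dy":24,"dz":0,"yaw":0},{"hand":1,"dx":0,"dy":34,"dz":0,"yaw":0},{"hand":1,"dx":0,"dy":34,"dz":0,"yaw":0},{"hand":1,"dx":0,"dy":34,"dz":0,"yaw":0}]' && python3 -m crank '[{"hand":1,"dx":-3,"dy":0,"dz":6,"yaw":0},{"hand":1,"dx":-5,"dy":0,"dz":11,"yaw":0.04},{"hand":1,"dx":-7,"dy":0,"dz":16,"yaw":0.1},{"hand":1,"dx":-8,"dy":0,"dz":21,"yaw":0.16},{"hand":1,"dx":-9,"dy":0,"dz":27,"yaw":0.22},{"hand":1,"dx":-9,"dy":0,"dz":33,"yaw":0.28},{"hand":1,"dx":-8,"dy":0,"dz":39,"yaw":0.34},{"hand":1,"dx":-8,"dy":0,"dz":45,"yaw":0.4},{"hand":1,"dx":-6,"dy":0,"dz":52,"yaw":0.46},{"hand":1,"dx":-4,"dy":0,"dz":59,"yaw":0.5},{"hand":1,"dx":-1,"dy":0,"dz":64,"yaw":0.5},{"hand":1,"dx":-1,"dy":0,"dz":64,"yaw":0.5}]' && python3 -m crank '[{"hand":1,"dx":0,"dy":0,"dz":0,"yaw":0},{"hand":1,"dx":0,"dy":0,"dz":0,"yaw":0},{"hand":1,"dx":0,"dy":0,"dz":0,"yaw":0},{"hand":1,"dx":0,"dy":0,"dz":0,"yaw":0},{"hand":1,"dx":0,"dy":0,"dz":0,"yaw":0},{"hand":1,"dx":0,"dy":0,"dz":0,"yaw":0},{"hand":1,"dx":0,"dy":0,"dz":0,"yaw":0},{"hand":1,"dx":0,"dy":0,"dz":0,"yaw":0},{"hand":1,"dx":0,"dy":0,"dz":0,"yaw":0},{"hand":1,"dx":0,"dy":0,"dz":0,"yaw":0}]' && python3 -m crank '[{"hand":1,"dx":0,"dy":-15,"dz":0,"yaw":0},{"hand":1,"dx":0,"dy":-32,"dz":0,"yaw":0},{"hand":1,"dx":0,"dy":-34,"dz":0,"yaw":0},{"hand":1,"dx":8,"dy":-34,"dz":-14,"yaw":-0.12},{"hand":1,"dx":16,"dy":-34,"dz":-28,"yaw":-0.25},{"hand":1,"dx":24,"dy":-34,"dz":-42,"yaw":-0.37},{"hand":1,"dx":32,"dy":-34,"dz":-56,"yaw":-0.5},{"hand":1,"dx":32,"dy":-34,"dz":-56,"yaw":-0.5},{"hand":1,"dx":32,"dy":-34,"dz":-56,"yaw":-0.5}]';python3 ov.py w9.png
```

```text
clock: 8.6
position: [0.4684, -0.0811, 0.068]
tool_rot: [-1.571, 0.001, -0.341]
force: [-0.3, 0.6, 0.3]
grip_width: 0.0002
clock: 9.6
position: [0.49, -0.0197, 0.0688]
tool_rot: [-1.569, -0.001, -0.838]
force: [0.1, -0.2, -0.6]
grip_width: -0.0001
clock: 10.43
position: [0.489, -0.0211, 0.0683]
tool_rot: [-1.571, 0.0, -0.841]
force: [-0.2, -0.2, -0.3]
grip_width: -0.0001
clock: 11.18
position: [0.4683, -0.083, 0.102]
tool_rot: [-1.571, 0.0, -0.344]
force: [0.6, 0.8, 1.3]
grip_width: 0.0001
11.2333 [ 0.4686 -0.0822  0.1021] [-1.57038668e+00  9.31495204e-05 -3.44102420e-01]
```

View pics/w9.png

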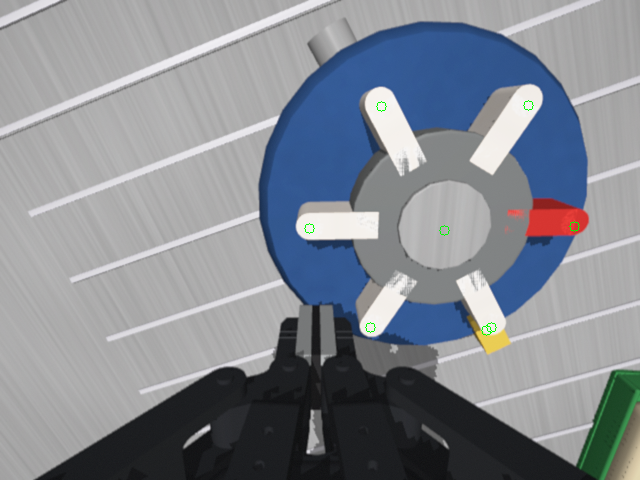

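Red is at (560,218), one click short. This is the last push, with a look before I lift.

```bash
python3 -m crank '[{"hand":1,"dx":0,"dy":12,"dz":1,"yaw":0},{"hand":1,"dx":0,"dy":24,"dz":1,"yaw":0},{"hand":1,"dx":0,"dy":34,"dz":1,"yaw":0},{"hand":1,"dx":0,"dy":34,"dz":1,"yaw":0},{"hand":1,"dx":0,"dy":34,"dz":1,"yaw":0}]' && python3 -m crank '[{"hand":1,"dx":-3,"dy":0,"dz":6,"yaw":0},{"hand":1,"dx":-5,"dy":0,"dz":11,"yaw":0.04},{"hand":1,"dx":-7,"dy":0,"dz":16,"yaw":0.1},{"hand":1,"dx":-8,"dy":0,"dz":21,"yaw":0.16},{"hand":1,"dx":-9,"dy":0,"dz":27,"yaw":0.22},{"hand":1,"dx":-9,"dy":0,"dz":33,"yaw":0.28},{"hand":1,"dx":-8,"dy":0,"dz":39,"yaw":0.34},{"hand":1,"dx":-8,"dy":0,"dz":45,"yaw":0.4},{"hand":1,"dx":-6,"dy":0,"dz":52,"yaw":0.46},{"hand":1,"dx":-4,"dy":0,"dz":59,"yaw":0.5},{"hand":1,"dx":-1,"dy":0,"dz":64,"yaw":0.5},{"hand":1,"dx":-1,"dy":0,"dz":64,"yaw":0.5}]' && python3 -m crank '[{"hand":1,"dx":0,"dy":0,"dz":0,"yaw":0},{"hand":1,"dx":0,"dy":0,"dz":0,"yaw":0},{"hand":1,"dx":0,"dy":0,"dz":0,"yaw":0},{"hand":1,"dx":0,"dy":0,"dz":0,"yaw":0},{"hand":1,"dx":0,"dy":0,"dz":0,"yaw":0},{"hand":1,"dx":0,"dy":0,"dz":0,"yaw":0},{"hand":1,"dx":0,"dy":0,"dz":0,"yaw":0},{"hand":1,"dx":0,"dy":0,"dz":0,"yaw":0},{"hand":1,"dx":0,"dy":0,"dz":0,"yaw":0},{"hand":1,"dx":0,"dy":0,"dz":0,"yaw":0}]'; python3 ov.py w10.png
```

```text
clock: 11.65
position: [0.4688, -0.0807, 0.068]
tool_rot: [-1.571, 0.001, -0.341]
force: [-1.0, -0.0, -0.2]
grip_width: 0.0001
clock: 12.65
position: [0.4904, -0.0193, 0.0688]
tool_rot: [-1.569, -0.001, -0.838]
force: [0.0, -0.1, -0.6]
grip_width: 0.0001
clock: 13.48
position: [0.4894, -0.0207, 0.0683]
tool_rot: [-1.571, 0.0, -0.841]
force: [0.6, 0.2, 0.6]
grip_width: -0.0002
13.5333 [ 0.4894 -0.0207  0.0683] [-1.57076094e+00  1.55272341e-05 -8.40991705e-01]
```

View pics/w10.png

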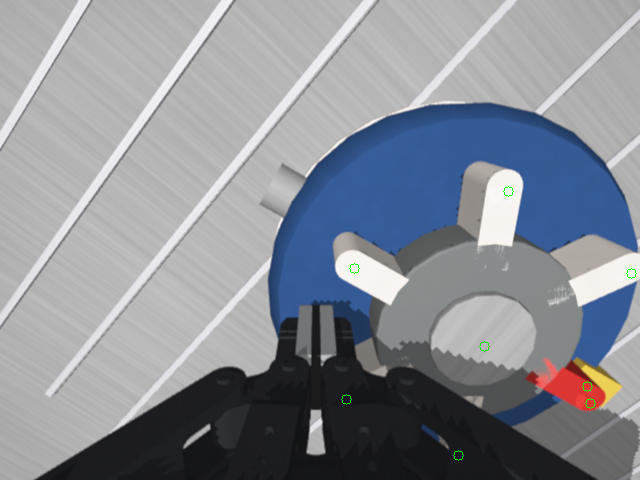

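```bash
python3 -m crank '[{"hand":1,"dx":0,"dy":-15,"dz":0,"yaw":0},{"hand":1,"dx":0,"dy":-45,"dz":0,"yaw":0},{"hand":1,"dx":0,"dy":-80,"dz":0,"yaw":0},{"hand":1,"dx":0,"dy":-115,"dz":0,"yaw":0},{"hand":1,"dx":0,"dy":-150,"dz":0,"yaw":0},{"hand":1,"dx":-18,"dy":-170,"dz":15,"yaw":0},{"hand":1,"dx":-38,"dy":-170,"dz":34,"yaw":0},{"hand":1,"dx":-58,"dy":-170,"dz":50,"yaw":0},{"hand":1,"dx":-75,"dy":-170,"dz":67,"yaw":0},{"hand":1,"dx":-75,"dy":-170,"dz":67,"yaw":0},{"hand":1,"dx":-75,"dy":-170,"dz":67,"yaw":0},{"hand":1,"dx":-75,"dy":-170,"dz":67,"yaw":0}]'; python3 ov.py w11.png; python3 - <<'E'
from h import *
t=bot.grab_frame('top')[:,:,::-1]; s=bot.grab_frame('side')[:,:,::-1]
cv2.imwrite('pics/t_end.png',t);cv2.imwrite('pics/s_end.png',s)
E
```

```text
clock: 14.53
position: [0.4892, 0.0792, 0.2382]
tool_rot: [-1.571, -0.0, -0.841]
force: [-0.6, 0.0, -0.0]
grip_width: -0.0001
14.5833 [0.4892 0.0789 0.2382] [-1.57134283e+00 -1.12976266e-04 -8.41973764e-01]
```

View pics/w11.png

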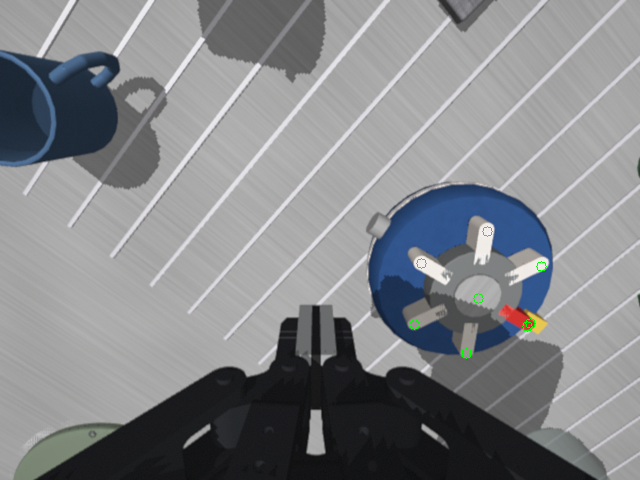

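View pics/t_end.png

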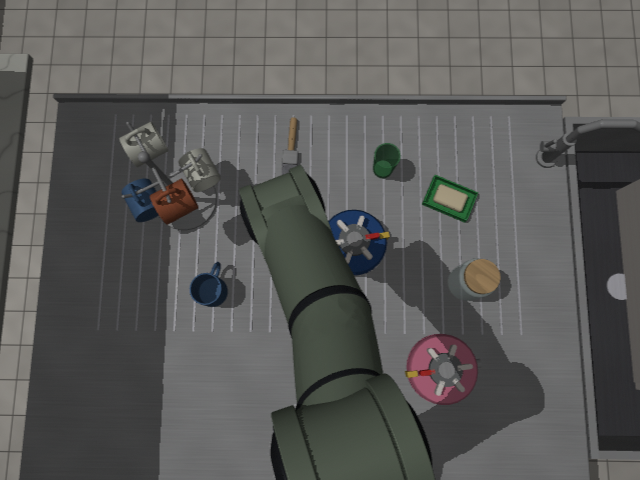

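View pics/s_end.png

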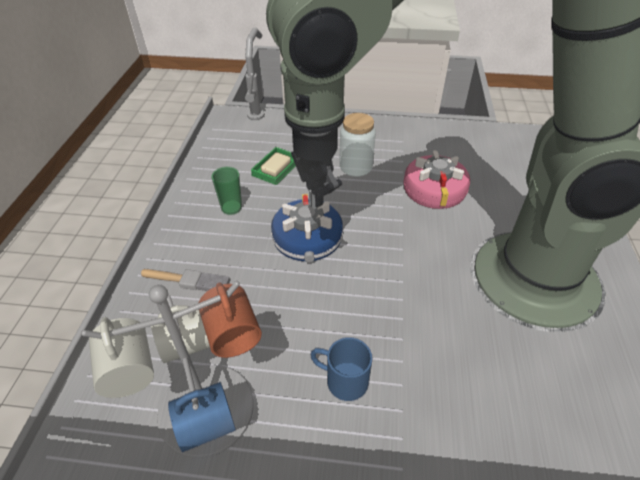

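The red tab at (376,237) now lines up with the yellow pointer at (386,234) in the top view. The bystanders are where they were and the hand is clear at z = 0.24.

```bash
python3 -c "
from workcell import bot
print(bot.job_done())"
```

```text
the job is handed in; nothing more can be done
None
```

The blue filter's red tab now stands at the yellow pointer, and I handed the job in at about 14.7 s. With the closed fingertips I pushed one tab per sweep, four clockwise clicks in all, and let the wheel settle and checked it with the wrist camera after each.

- **Wheel:** the wrist and top views both show the red tab in line with the pointer, not past it.
- **Filter:** the housing matches its first position to within about 2 mm, the accuracy of the calibration.
- **Other things:** the mug, jar, soap dish, tumbler and cup tree look unmoved. The brush handle does too; its head was partly hidden by the arm in the last top view, but it is where it was in the side view.
- **Forces and hand:** force readings, taken only at the end of each move, stayed around 1 N. The hand ended clear at z = 0.24 m.
- **Disagreements:** close up, my projected points sat up to about 2 mm off the picture. Right after the first push the wheel was still creeping, so I waited until it settled. My first move command was refused for a missing "dy" value, and nothing moved.

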